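# Lay out the dispensing row in front of the tube rack

### The job

Lay out the hood for a dispensing run: stand the white reagent trough in front of the long tube rack, on the robot's side of it, parallel to it and centred on it, with about 4 cm of clear surface between the two, and cover the trough squarely with its lid. Stand the amber bottle off the left end of the trough and the empty white beaker off its right end (left and right as seen from the robot facing the rack), each in line with the trough and about 3 cm clear of its end, so that the covered trough sits between them. Set all down gently, upright, without dropping the bottle or the beaker, and leave the black-capped jar and the stack of dishes where they stand.

Things in the scene. Friction and masses are not known exactly. Their poses are not given: they have to be found in the camera images.
- rack: Frosted tube rack with 5 x 12 holes, fixed: 104 (x) x 250 (y) x 46 mm high, 56 mm over the white caps of its tubes (most along the far edge). Origin: centre of its underside; x points to its back, away from the robot, so the front face is at x = -52 mm; y runs along its length, to the left as seen from the robot. Turned by up to 0.2 rad.
- trough: White open reagent trough, loose, 46 (x) x 130 (y, its length) x 32 mm high, walls 3 mm, so the mouth is 40 x 124 mm. Origin at the centre of its underside, z up. Easily gripped across its 46 mm width. About 80 g. Either end may point left.
- lid: White lid of the trough, loose, right way up, 50 g: plate 56 (x) x 140 (y) x 4 mm; under it a plug 30 x 114 x 6 mm (5 mm play all round in the mouth); on top a grip bar 12 (x) x 70 (y) x 22 mm high. Origin: centre of the plug's underside, z up; plate at z 6-10 mm, bar at 10-32 mm. It lies on its plug; seated, the plate rests on the rim, origin 26 mm above the trough's. Fits either way round.
- bottle: Amber glass bottle with a white screw cap, loose, round, 56 mm in diameter with straight sides up to 72 mm, then a shoulder and a 38 mm cap; 108 mm tall over all. Origin at the centre of its underside, z up. About 200 g.
- beaker: Empty white plastic beaker with a small spout, loose, round, 50 mm in diameter, 70 mm tall, open at the top, wall 3 mm. Origin at the centre of its underside, z up. About 80 g.
- jar: Bystander: squat amber jar with a wide black cap, 60 mm in diameter, 55 mm tall, loose. Origin at the centre of its underside. Not to be moved.
- dishes: Bystander: stack of three closed clear dishes, 60 mm in diameter, 45 mm tall, loose (one body). Origin at the centre of its underside. Not to be moved.
Not all that is in view belongs to the job. Leave any pink look-alike of the lid alone.

How it is judged (in metres and radians):
At the end, for the whole second after the job is handed in: Trough 18 to 60 mm in front of the rack, centred within 15 mm, parallel within 0.14 rad; lid seated level within 8 mm; bottle left, beaker right, within 15 mm of the trough's centre line, gaps about 15 to 48 mm; all upright, released, at rest (x of trough in the frame of rack between -0.135 and -0.093 m and y of trough in the frame of rack between -0.015 and 0.015 m and angle between the y axis of trough and the y axis of rack, either way round below 0.14 rad and height (world z) of each of trough, bottle, beaker below 0.004 m and angle between each of trough, lid, bottle, beaker's own z axis and vertical below 0.06 rad and horizontal distance between lid and trough below 0.008 m and z of lid in the frame of trough between 0.023 and 0.029 m and angle between the y axis of lid and the y axis of trough, either way round below 0.14 rad and y of bottle in the frame of rack above 0.05 m and horizontal distance between bottle and trough between 0.108 and 0.141 m and x of bottle in the frame of trough between -0.015 and 0.015 m and y of beaker in the frame of rack below -0.05 m and horizontal distance between beaker and trough between 0.105 and 0.138 m and x of beaker in the frame of trough between -0.015 and 0.015 m and linear speed of each of trough, lid, bottle, beaker below 0.02 m/s and contact force between each of trough, lid, bottle, beaker and the fingers below 0.05 N); the robot touches nothing.
It fails at once if the jar or the dish stack is pushed by more than 20 mm (distance of any of jar, dishes from where it was at the start of the episode above 0.02 m).
It fails at once if the bottle or the beaker is dropped (falls free faster than 0.35 m/s) ((height (world z) of bottle above 0.006 m and linear speed of bottle above 0.35 m/s and contact force between bottle and the fingers below 0.05 N) or (height (world z) of beaker above 0.006 m and linear speed of beaker above 0.35 m/s and contact force between beaker and the fingers below 0.05 N)).
It also fails if it takes over 109 s, if anything falls off the work surface, if the arm or the gripper's body presses on something with over 40 N, if the wrist force passes 120 N, or if a joint passes its speed limit or range.

### The arm

A 6-joint arm with a two-finger parallel gripper is mounted at the origin on the work surface. World frame = base frame: x ahead of the robot, y to its left, z up, the work surface at z = 0. Lengths are in mm, angles in rad, forces in N, time in s.
With the tool pointing down it reaches from about 300 to 775 mm from the base axis. Payload 14.6 kg.
Tool frame: the origin (TCP) lies midway between the tips of the shut fingers; the grasp point (between the pads) lies 19 mm behind it; z points along the fingers, x is the direction in which the jaws open and shut, and the axes are right-handed (so a half turn about z gives the same grasp; the last joint's range is limited). The gripper opens to 94 mm and grips with 3 to 60 N. Pads are 16 mm wide; open, the fingers measure 119 mm over their backs; the gripper's body (75 mm by 177 mm) begins 78 mm behind the grasp point.
Start: joints at [1.041, 0.3, 1.521, -0, 1.321, -0.067], TCP at [245.546, 492.134, 205.446] pointing down, gripper open.
Joint ranges: [-3.03, 3.03], [-0.79, 2.21], [0.23, 2.52], [-1.04, 4.18], [0, 3.07], [-2.55, 2.55]. Speed limits (rad/s): [2.22, 2.22, 2.57, 3.14, 3.14, 3.14].

### API

Orientations are given as a 3x3 rotation matrix whose columns are the frame's x, y, z axes.
In Python, from bench import * gives the robot as it stands.
- The arm moves only by the tool carry_out, never from a script. Its argument "moves" is a list that holds one entry, the list of rows, each a list of 7 numbers: the finger opening in mm, from 0 to 94, then the shift along the tool's x, y, z in mm, then the turn, a rotation vector about the tool's x, y, z in degrees. In form: [[[grip, dx, dy, dz, rx, ry, rz], ...]]. A call has 1 to 20 rows; each row is the pose to reach, as a shift and turn from the pose commanded when the call began, along the tool's axes at that moment; what a row does not reach only later rows make up. A row lasts 1/12 s, in which the tool goes at most 41.7 mm and 7.16 degrees, less where a joint would pass 70% of its speed; a pose out of reach is approached as far as the arm can. A call with a gripper value outside its range is refused whole. The fingers move at their own pace and stop on an object; "newtons" is the grip in N (left out, the last holds). Time passes only in rows, so rows that repeat a pose let the fingers close. It gives the time, the measured TCP pose, the force and the opening at its end, in the units of the state.
- sense(): the state, without advancing time (a new reading comes with each control period).
- snapshot(name): name is "side" or "top" or "wrist"; returns a dict with "color" (420x560x3 uint8, red, green, blue), "range_z" (420x560 float32, mm along the optical axis (not along the pixel's ray), 0 where there is no reading), "fx", "fy", "cx", "cy" (pixels), "world_from_camera" (4x4, takes a point from camera to world coordinates); the wrist camera has in their place "hand_eye" (4x4, takes a point from camera to tool coordinates, whose origin is the TCP and whose axes are the tool frame's). Camera axes: x right, y up, looking along -z (the intrinsics and any distortion apply to the point x, -y, -z); pixel columns grow to the right and rows downward; lengths in mm; the calibration is good to about 2 mm. A picture is of the moment at which its call begins: read the wrist's pose just before it.
- hand_in(): hands the job in, once; it reports no verdict.
The state is a dict: "time": time; "joint_positions": joint angles; "joint_velocities": joint speeds; "effort": joint torques, N m; "tcp_pos": TCP position; "eef_rot": TCP orientation; "contact_force": force on the tool from outside, world axes, zero at the start; "torque": the same for the moment, N m; "opening": finger opening in mm.
Only numpy, scipy, OpenCV 4.12 (cv2) and the standard library are available. Lean on these libraries where they do the work, as an engineer would, in place of code of your own. Each camera call takes 0.05 s, during which the arm holds its last target.

## Working session

There is one attempt and no reset: what is moved stays moved. The work goes in short steps, Python scripts to look and compute and a tool call to move; the robot and the scene stay as the last step left them, time stands still between calls to the robot, and variables do not carry over. Pictures are saved under pics/ and viewed, and the job is handed in when it is done.

Besides the shell and the picture viewer there is one more tool, called as name([rows], argument=value, ...), one row to a line, values as JSON. carry_out: Moves the arm, as the interface text tells. Its arguments: {"type":"object","properties":{"moves":{"type":"array"},"newtons":{"type":"number"}},"required":["moves"]}

```bash
mkdir -p pics; ls; python3 - <<'E'
from bench import *
import cv2,numpy as np
s=sense();print(s)
for n in ["top","side","wrist"]:
    d=snapshot(n)
    cv2.imwrite(f"pics/{n}0.png",d["color"][:,:,::-1])
    np.savez(f"{n}0.npz",**d)
    print(n,{k:v for k,v in d.items() if k not in("color","range_z")})
    print((d["range_z"]>0).mean())
E
```

```text
pics
{'time': 0.0, 'joint_positions': array([ 1.04138509e+00,  3.00476089e-01,  1.52154937e+00,  2.51291360e-05,
        1.32070263e+00, -6.65996568e-02]), 'joint_velocities': array([-0.00088857, -0.00017627, -0.00132138,  0.00036647,  0.00247381,
        0.00154456]), 'effort': array([ 9.24946153e-05, -5.31798184e+01, -3.52744710e+01,  7.07867648e-02,
        2.43159255e-02, -1.38384867e-04]), 'tcp_pos': array([245.42603202, 491.92572149, 204.89700651]), 'eef_rot': array([[ 4.46470912e-01,  8.94797950e-01, -5.94441077e-04],
       [ 8.94797432e-01, -4.46471296e-01, -9.67708928e-04],
       [-1.13130484e-03, -9.98504623e-05, -9.99999355e-01]]), 'contact_force': array([-0.56617214, -0.11315664,  0.00763403]), 'torque': array([ 0.00021863, -0.01752006,  0.01710015]), 'opening': 93.6208459036725}
top {'fx': 392.45553395775227, 'fy': 392.45553395775227, 'cx': 281.9115768628083, 'cy': 210.2835556615299, 'world_from_camera': array([[ 2.31916590e-02,  9.91506024e-01, -1.27976369e-01,
         3.47417762e+02],
       [-9.99728811e-01,  2.32709561e-02, -8.75759372e-04,
         2.99761915e+01
[... 463 characters left out ...]
01,
         1.25879149e+03],
       [ 2.35526532e-02,  8.60345572e-01,  5.09166741e-01,
         7.77053606e+02],
       [ 0.00000000e+00,  0.00000000e+00,  0.00000000e+00,
         1.00000000e+00]])}
0.9959098639455782
wrist {'fx': 374.6481599942995, 'fy': 374.6481599942995, 'cx': 274.9924270521252, 'cy': 209.6148697383263, 'hand_eye': array([[ 9.99999693e-01,  4.52231823e-04, -6.40391608e-04,
         2.29956650e-01],
       [ 2.73440715e-04, -9.66752964e-01, -2.55712009e-01,
        -7.43030460e+01],
       [-7.34741593e-04,  2.55711755e-01, -9.66752791e-01,
        -1.78734585e+02],
       [ 0.00000000e+00,  0.00000000e+00,  0.00000000e+00,
         1.00000000e+00]])}
0.9958205782312926
```

View pics/top0.png

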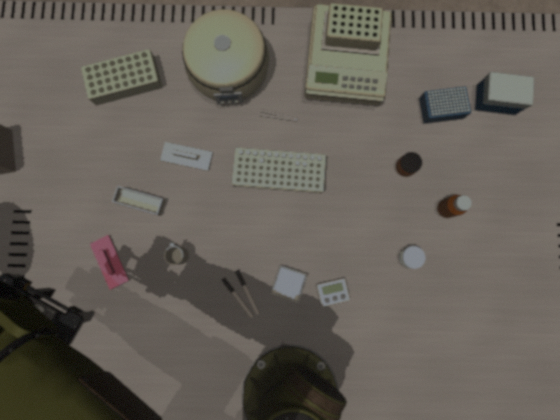

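View pics/side0.png

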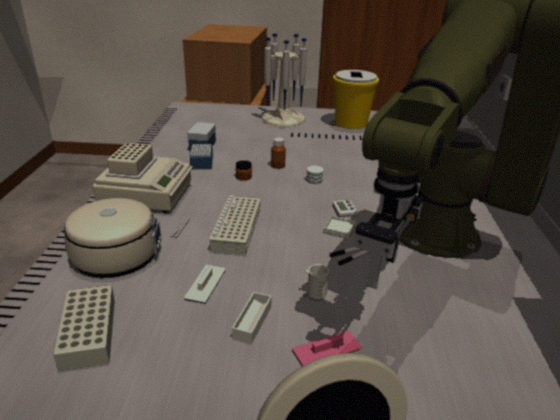

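View pics/wrist0.png

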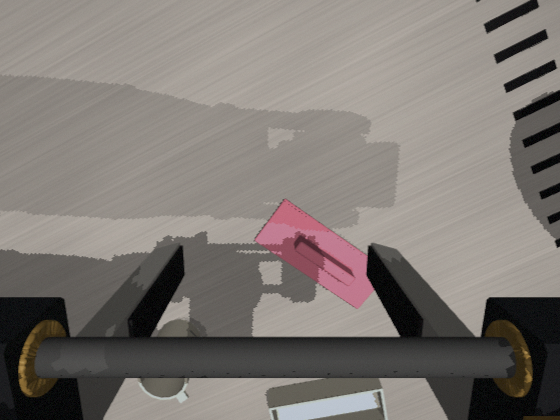

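Top view: rack (280,170), white lid (187,156), white trough (140,200), beaker (176,256), bottle (455,205), jar (409,163), dishes (413,257). The pink look-alike is at (108,261). Next I'll measure them from depth and colour.

```bash
cat > h.py <<'E'
import numpy as np,cv2
from bench import *
def cloud(d,M):
    z=d["range_z"].astype(float);H,W=z.shape
    u,v=np.meshgrid(np.arange(W),np.arange(H))
    p=np.stack([(u-d["cx"])/d["fx"]*z,-(v-d["cy"])/d["fy"]*z,-z],-1)
    return p@np.array(M)[:3,:3].T+np.array(M)[:3,3]
def wristM(d,s):
    T=np.eye(4);T[:3,:3]=s["eef_rot"];T[:3,3]=s["tcp_pos"]
    return T@d["hand_eye"]
def rect(P):
    (c,sz,a)=cv2.minAreaRect(P[:,:2].astype(np.float32))
    b=cv2.boxPoints((c,sz,a));e1=b[1]-b[0];e2=b[2]-b[1]
    L=e1 if np.linalg.norm(e1)>np.linalg.norm(e2) else e2
    ang=np.arctan2(L[1],L[0])
    return np.round(c,1),np.round(sorted(sz),1),np.degrees(ang)
E
cat > m.py <<'E'
from h import *
d=dict(np.load("top0.npz"));P=cloud(d,d["world_from_camera"])
rois=dict(rack=(225,140,335,200),lid=(155,135,220,175),trough=(108,180,170,220),beaker=(160,238,195,275),bottle=(435,185,478,222),jar=(390,145,428,182),dishes=(395,240,432,275),box=(268,260,310,305),timer=(312,272,354,310),spat=(215,262,262,322))
for n,(a,b,c,e) in rois.items():
    Q=P[b:e,a:c].reshape(-1,3)
    base=np.median(Q[Q[:,2]<6][:,2]) if (Q[:,2]<6).any() else None
    for lo in (4,):
        R=Q[Q[:,2]>lo]
        print(n,"floor",base,"n",len(R), "z95",np.percentile(R[:,2],[50,90,99]) if len(R) else None)
        if len(R)>3: print("   all",rect(R), "mean",R.mean(0).round(1))
        if len(R)>3:
            t=np.percentile(R[:,2],97);S=R[R[:,2]>t-5]; print("   top",len(S),rect(S),S.mean(0).round(1))
E
python3 m.py
python3 -c "
import cv2
a=cv2.imread('pics/top0.png');cv2.imwrite('pics/c1.png',cv2.resize(a[130:300,90:350],None,fx=3,fy=3,interpolation=cv2.INTER_CUBIC))
a=cv2.imread('pics/top0.png');cv2.imwrite('pics/c2.png',cv2.resize(a[70:300,380:550],None,fx=3,fy=2.6,interpolation=cv2.INTER_CUBIC))"
```

```text
rack floor 0.08614159273065525 n 3634 z95 [ 46.32193884  50.42079498 751.97639979]
   all (array([518.8,  36.5]), array([304.9, 343. ]), np.float32(1.2067552)) mean [590.6  43.5  55.8]
   top 325 (array([535.1,  -0.8]), array([203.9, 321.2]), np.float32(23.08295)) [596.8  37.  173.9]
lid floor -0.10742966749228344 n 1006 z95 [  10.4273566    30.2602057  1091.79471245]
   all (array([544.1, 183.5]), array([141.3, 478.6]), np.float32(54.42966)) mean [629.6 302.   31.8]
   top 115 (array([509.8, 172.1]), array([ 42.7, 429.5]), np.float32(46.87855)) [590.5 263.5 198.1]
trough floor 0.22638332548592643 n 864 z95 [10.56028554 31.97114356 36.71539533]
   all (array([469.4, 265.4]), array([134.4, 513. ]), np.float32(77.27855)) mean [502.8 426.4  24.3]
   top 148 (array([447.4, 256.6]), array([ 51.5, 492.6]), np.float32(72.1596)) [493.9 407.3  89.6]
beaker floor 0.46152075430563855 n 399 z95 [36.21102108 70.09299302 73.5995316 ]
   all (array([358.6, 192.8]), array([ 95.6, 325.1]), np.float32(-88.70529)) mean [356.8 310.2  43.9]
   top 80 (array([362.5, 181.9]), array([ 54. , 303.2]), np.floa
[... 1074 characters left out ...]
9)) mean [287.8   9.3  22.2]
   top 103 (array([293.3,   7.3]), array([77.5, 89.7]), np.float32(-17.403719)) [290.3  10.1 104.2]
timer floor 0.47637360332817025 n 755 z95 [18.760482   21.67150349 25.93920037]
   all (array([278., -66.]), array([110.7, 209.3]), np.float32(82.00389)) mean [ 268.5 -108.6   27.8]
   top 426 (array([282.3, -56.9]), array([ 84.5, 200.1]), np.float32(76.02999)) [ 268.2 -106.9   38. ]
spat floor 0.3311696211501385 n 525 z95 [  10.7436355    14.561409   1091.79471245]
   all (array([264.6, 117. ]), array([157.3, 181.7]), np.float32(-87.30901)) mean [257.9 133.4  39.1]
   top 195 (array([294.2,  89.5]), array([131.8, 159.7]), np.float32(-48.90547)) [265.7 130.4  90.9]
```

View pics/c1.png

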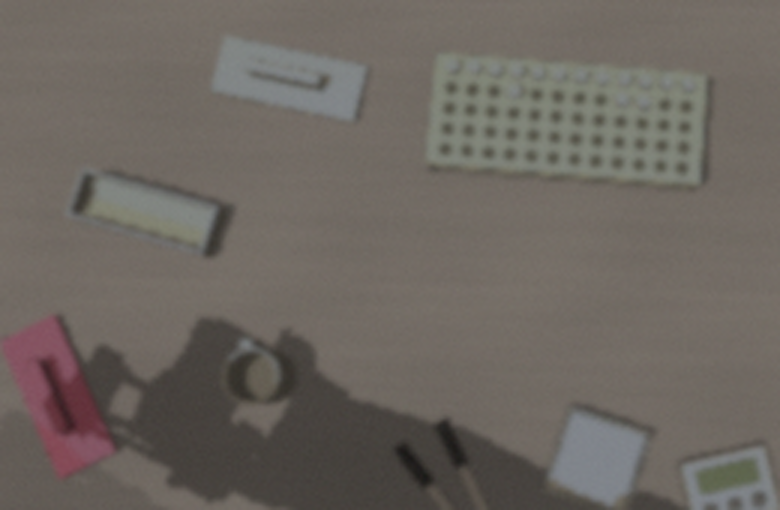

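View pics/c2.png

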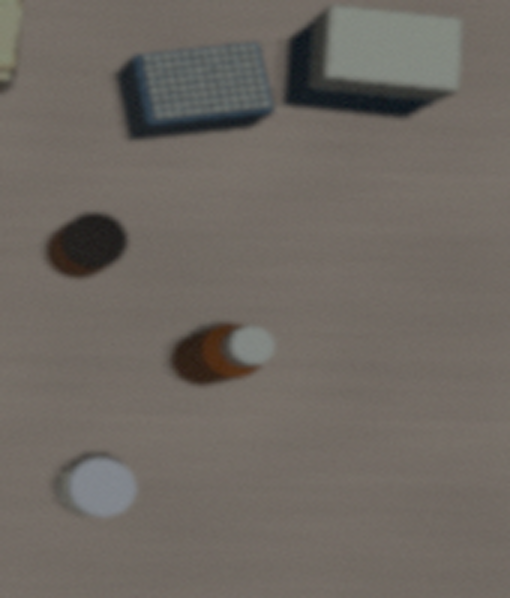

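The crops show the white lid, open trough, beaker with its spout, rack, bottle (white cap), black jar and clear dishes as expected. I'll redo the measurement without the zero-range pixels and keep connected components only.

```bash
cat > m.py <<'E'
from h import *
d=dict(np.load("top0.npz"));P=cloud(d,d["world_from_camera"]);ok=d["range_z"]>0
def comp(m):
    n,l,st,_=cv2.connectedComponentsWithStats(m.astype(np.uint8),connectivity=4)
    if n<2:return m&False
    return l==1+np.argmax(st[1:,4])
rois=dict(rack=(225,140,335,200,40,49),lidplate=(155,135,220,175,7,14),lidbar=(155,135,220,175,24,36),troughrim=(108,180,170,220,27,36),beakerrim=(160,238,195,275,62,76),bottlecap=(435,185,478,222,102,114),jar=(390,145,428,182,48,60),dishes=(395,240,432,275,40,50),box=(268,260,310,305,4,40),timer=(312,272,354,310,4,40),spat=(215,262,262,322,4,40))
for n,(a,b,c,e,lo,hi) in rois.items():
    m=np.zeros(ok.shape,bool);m[b:e,a:c]=True
    m&=ok&(P[...,2]>lo)&(P[...,2]<hi)
    if n!='rack': m=comp(m)
    else: m=comp(ok&m|(cv2.morphologyEx(m.astype(np.uint8),cv2.MORPH_CLOSE,np.ones((5,5)))>0)&ok)
    R=P[m]
    c,sz,ang=rect(R);(cc,rr)=cv2.minEnclosingCircle(R[:,:2].astype(np.float32))
    print(n,len(R),"z",np.median(R[:,2]).round(1),"rect",c,sz,round(float(ang),1),"circ",np.round(cc,1),round(rr,1),"mean",R.mean(0).round(1))
E
python3 m.py
```

```text
rack 3403 z 46.4 rect [595.7  44. ] [105.6 250.3] 86.7 circ [594.5  43.5] 134.3 mean [594.3  43.4  47. ]
lidplate 725 z 10.1 rect [636.  307.3] [ 56.5 139.9] 79.0 circ [637.1 307.5] 73.1 mean [635.  306.6  10.1]
lidbar 116 z 31.8 rect [635.8 306.3] [12.9 68.9] 78.8 circ [636.6 306.2] 34.5 mean [635.2 306.4  31.4]
troughrim 66 z 31.7 rect [511.7 462.6] [45.7 63. ] 75.4 circ [512. 461.] 36.7 mean [509.7 477.6  31.6]
beakerrim 100 z 69.5 rect [355.8 309.9] [48.5 49.3] 58.0 circ [360.1 309.6] 28.6 mean [360.  311.7  68.9]
bottlecap 191 z 107.9 rect [ 504.7 -427.8] [36.9 37.7] 74.4 circ [ 505.7 -428.7] 20.2 mean [ 504.4 -427.   107.9]
jar 361 z 55.0 rect [ 621.5 -315.9] [55.8 56.6] -61.1 circ [ 621.7 -315. ] 29.6 mean [ 621.1 -314.7   54.8]
dishes 407 z 45.5 rect [ 365.4 -320.1] [58.1 58.4] 33.3 circ [ 365.3 -319.3] 30.2 mean [ 365.4 -319.3   45.3]
box 854 z 11.9 rect [287.4   9.5] [78.  81.8] 72.1 circ [286.9   9.4] 53.4 mean [287.    9.2  12.7]
timer 703 z 18.9 rect [ 267.5 -111.6] [65.1 82.2] -76.1 circ [ 266.1 -109.3] 48.9 mean [ 268.  -109.4   18.7]
spat 227 z 11.0 rect [246.8 147.4] [ 15.4 128.7] 38.2 circ [247.2 146.8] 64.3 mean [246.8 147.1  11. ]
```

```bash
cat > m2.py <<'E'
from h import *
for cam in("top","side"):
    d=dict(np.load(cam+"0.npz"));P=cloud(d,d["world_from_camera"]);ok=d["range_z"]>0
    near=ok&(abs(P[...,0]-508)<70)&(abs(P[...,1]-465)<95)
    for lo,hi in((28,35),(6,36)):
        m=near&(P[...,2]>lo)&(P[...,2]<hi); R=P[m]
        # drop isolated
        m=cv2.morphologyEx(m.astype(np.uint8),cv2.MORPH_CLOSE,np.ones((3,3)))
        n,l,st,_=cv2.connectedComponentsWithStats(m); k=1+np.argmax(st[1:,4]); R=P[(l==k)&near&(P[...,2]>lo)&(P[...,2]<hi)]
        print(cam,lo,len(R),rect(R))
    near=ok&(abs(P[...,0]-358)<45)&(abs(P[...,1]-310)<45)
    R=P[near&(P[...,2]>60)&(P[...,2]<76)];print(cam,"beaker",rect(R),cv2.minEnclosingCircle(R[:,:2].astype(np.float32)))
    near=ok&(abs(P[...,0]-504)<45)&(abs(P[...,1]+428)<45)
    R=P[near&(P[...,2]>100)&(P[...,2]<114)];print(cam,"bottle",rect(R))
    near=ok&(abs(P[...,0]-595)<80)&(abs(P[...,1]-43)<150)
    R=P[near&(P[...,2]>40)&(P[...,2]<49)];print(cam,"rack",rect(R))
E
python3 m2.py
```

```text
top 28 80 (array([504.6, 434.7]), array([ 45.7, 120.6]), np.float32(75.4955))
top 6 668 (array([503. , 429.1]), array([ 46. , 132.2]), np.float32(75.3646))
top beaker (array([355.8, 309.9]), array([48.5, 49.3]), np.float32(58.01623)) ((360.0972595214844, 309.64703369140625), 28.57176399230957)
top bottle (array([ 504.9, -427.7]), array([37.2, 37.6]), np.float32(-40.822784))
top rack (array([595.7,  44. ]), array([105.6, 250.3]), np.float32(86.650665))
side 28 221 (array([505.5, 431.4]), array([ 47.9, 132.4]), np.float32(75.96302))
side 6 998 (array([505.4, 431.9]), array([ 48.2, 133.7]), np.float32(75.43244))
side beaker (array([357., 312.]), array([49.1, 52.8]), np.float32(52.614143)) ((360.1069641113281, 313.11529541015625), 29.309566497802734)
side bottle (array([ 506.9, -426.3]), array([36.1, 42. ]), np.float32(77.28737))
side rack (array([597.3,  46.3]), array([103.8, 257.3]), np.float32(86.77522))
```

```bash
cat > plan.py <<'E'
import sys
from h import *
s=sense();R=s["eef_rot"];p=s["tcp_pos"];y=np.degrees(np.arctan2(R[1,0],R[0,0]))
print("t",round(s["time"],2),"tcp",p.round(1),"yaw",y.round(2),"tilt",np.degrees(np.arccos(-R[2,2])).round(2),"F",s["contact_force"].round(1),"open",round(s["opening"],1),"j",s["joint_positions"].round(2))
a=[float(v) for v in sys.argv[1:]]
for i in range(0,len(a),4):
    t=np.array(a[i:i+3]);dr=((y-a[i+3])+180)%360-180
    print(a[i:i+4],"->",(R.T@(t-p)).round(1),"rz",dr.round(1))
E
python3 plan.py 504 430.5 150 -14.6 504 430.5 6 -14.6
```

```text
t 0.15 tcp [245.5 492.  205. ] yaw 63.48 tilt 0.05 F [ 0.7 -1.4 -0.2] open 94.3 j [ 1.04  0.3   1.52 -0.    1.32 -0.07]
[504.0, 430.5, 150.0, -14.6] -> [ 60.5 258.8  55. ] rz 78.1
[504.0, 430.5, 6.0, -14.6] -> [ 60.6 258.8 199. ] rz 78.1
```

carry_out([
  [[80, 60.5, 259, 0, 0, 0, 78], [80, 60.5, 259, 0, 0, 0, 78], [80, 60.5, 259, 0, 0, 0, 78], [80, 60.5, 259, 0, 0, 0, 78], [80, 60.5, 259, 0, 0, 0, 78], [80, 60.5, 259, 0, 0, 0, 78], [80, 60.5, 259, 20, 0, 0, 78], [80, 60.5, 259, 40, 0, 0, 78], [80, 60.5, 259, 55, 0, 0, 78], [80, 60.5, 259, 55, 0, 0, 78], [80, 60.5, 259, 55, 0, 0, 78], [80, 60.5, 259, 55, 0, 0, 78], [80, 60.5, 259, 55, 0, 0, 78], [80, 60.5, 259, 55, 0, 0, 78]],
], newtons=15)

```text
time: 1.32
tcp_pos: [504.3, 430.7, 150.5]
eef_rot: [[0.969, -0.247, 0.0], [-0.247, -0.969, 0.0], [0.0, -0.0, -1.0]]
contact_force: [0.2, 0.5, -0.1]
opening: 79.9
```

```bash
python3 plan.py 504 430.5 6 -14.6; python3 - <<'E'
from h import *
s=sense();d=snapshot("wrist");cv2.imwrite("pics/w1.png",d["color"][:,:,::-1])
P=cloud(d,wristM(d,s));ok=d["range_z"]>0
near=ok&(abs(P[...,0]-505)<60)&(abs(P[...,1]-431)<90)
for lo,hi in((28,35),(6,36)):
    R=P[near&(P[...,2]>lo)&(P[...,2]<hi)];print(lo,len(R),rect(R),np.median(R[:,2]))
E
```

```text
t 1.32 tcp [504.3 430.7 150.5] yaw -14.29 tilt 0.0 F [ 0.2  0.5 -0.1] open 79.9 j [ 0.65  0.6   1.22 -0.    1.32  0.9 ]
[504.0, 430.5, 6.0, -14.6] -> [ -0.3   0.2 144.5] rz 0.3
28 1643 (array([504.6, 430. ]), array([ 46.1, 130.5]), np.float32(75.46279)) 31.347741095046104
6 7103 (array([504.6, 430.1]), array([ 46.1, 130.7]), np.float32(75.462776)) 10.742447592022245
```

View pics/w1.png

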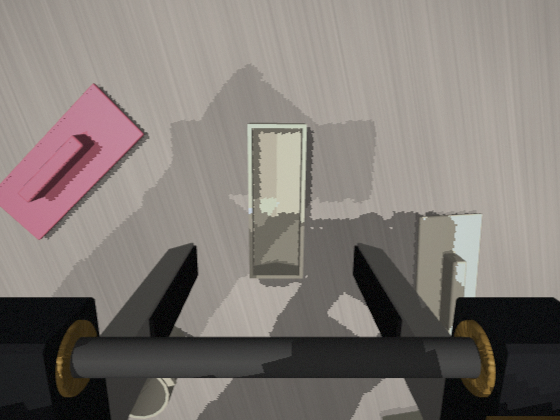

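The wrist picture shows the trough at (248–308, 124–278), centred between the fingers. It measures 46x130.6 mm, which matches the given size. Descend and grip.

carry_out([
  [[80, 0, 0, 40, 0, 0, 0.2], [80, 0, 0, 80, 0, 0, 0.2], [80, 0, 0, 115, 0, 0, 0.2], [80, 0, 0, 135, 0, 0, 0.2], [80, 0, 0, 144, 0, 0, 0.2], [80, 0, 0, 144, 0, 0, 0.2], [30, 0, 0, 144, 0, 0, 0.2], [30, 0, 0, 144, 0, 0, 0.2], [30, 0, 0, 144, 0, 0, 0.2], [30, 0, 0, 144, 0, 0, 0.2], [30, 0, 0, 144, 0, 0, 0.2], [30, 0, 0, 144, 0, 0, 0.2], [30, 0, 0, 144, 0, 0, 0.2], [30, 0, 0, 138, 0, 0, 0.2], [30, 0, 0, 120, 0, 0, 0.2], [30, 0, 0, 90, 0, 0, 0.2], [30, 0, 0, 60, 0, 0, 0.2], [30, 0, 0, 44, 0, 0, 0.2], [30, 0, 0, 44, 0, 0, 0.2]],
], newtons=15)

```text
time: 2.95
tcp_pos: [505.6, 431.7, 111.1]
eef_rot: [[0.967, -0.254, 0.005], [-0.254, -0.967, 0.004], [0.004, -0.005, -1.0]]
contact_force: [0.2, -0.2, -0.0]
opening: 45.7
```

```bash
python3 plan.py 480.5 50.3 106 -3.3 480.5 50.3 6.5 -3.3; python3 - <<'E'
from h import *
s=sense();d=snapshot("wrist");cv2.imwrite("pics/w2.png",d["color"][:,:,::-1])
P=cloud(d,wristM(d,s));ok=d["range_z"]>0
near=ok&(abs(P[...,0]-505)<60)&(abs(P[...,1]-431)<90)
R=P[near&(P[...,2]>105)&(P[...,2]<150)];print(len(R),rect(R),np.median(R[:,2]),np.percentile(R[:,2],[5,95]))
E
```

```text
t 2.95 tcp [505.6 431.7 111.1] yaw -14.71 tilt 0.37 F [ 0.2 -0.2 -0. ] open 45.7 j [0.65 0.63 1.26 0.   1.24 0.91]
[480.5, 50.3, 106.0, -3.3] -> [ 72.6 375.3   3.5] rz -11.4
[480.5, 50.3, 6.5, -3.3] -> [ 72.2 375.8 103. ] rz -11.4
25948 (array([504.9, 431.1]), array([ 70. , 130.8]), np.float32(75.32079)) 114.78953705785231 [108.41765167 136.57813832]
```

View pics/w2.png

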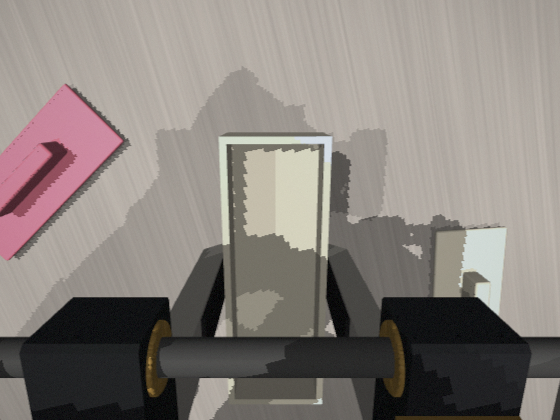

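carry_out([
  [[30, 0, 0, 0, 0, 0, 0], [30, 0, 0, 0, 0, 0, 0]],
])

```text
time: 3.17
tcp_pos: [503.7, 430.1, 104.6]
eef_rot: [[0.967, -0.254, -0.002], [-0.254, -0.967, -0.002], [-0.002, 0.002, -1.0]]
contact_force: [-0.1, -0.6, -0.2]
opening: 46.1
```

```bash
python3 plan.py 480.5 50.3 106 -3.3 480.5 50.3 6.5 -3.3
```

```text
t 3.17 tcp [503.7 430.1 104.6] yaw -14.72 tilt 0.16 F [-0.1 -0.6 -0.2] open 46.1 j [ 0.65  0.64  1.27 -0.    1.24  0.91]
[480.5, 50.3, 106.0, -3.3] -> [ 74.1 373.3  -0.7] rz -11.4
[480.5, 50.3, 6.5, -3.3] -> [ 74.2 373.   98.8] rz -11.4
```

carry_out([
  [[30, 3, 15, 0, 0, 0, 0], [30, 9, 45, 0, 0, 0, -2], [30, 16, 80, 0, 0, 0, -4], [30, 23, 115, 0, 0, 0, -6], [30, 30, 150, 0, 0, 0, -8], [30, 37, 185, 0, 0, 0, -10], [30, 44, 220, 0, 0, 0, -11.4], [30, 51, 255, 0, 0, 0, -11.4], [30, 58, 290, 0, 0, 0, -11.4], [30, 65, 325, 0, 0, 0, -11.4], [30, 70, 350, 10, 0, 0, -11.4], [30, 73, 367, 30, 0, 0, -11.4], [30, 74, 373, 50, 0, 0, -11.4], [30, 74, 373, 70, 0, 0, -11.4], [30, 74, 373, 80, 0, 0, -11.4], [30, 74, 373, 80, 0, 0, -11.4], [30, 74, 373, 80, 0, 0, -11.4], [30, 74, 373, 80, 0, 0, -11.4]],
])

```text
time: 4.67
tcp_pos: [481.6, 51.4, 27.2]
eef_rot: [[0.998, -0.057, 0.001], [-0.057, -0.998, 0.0], [0.001, -0.0, -1.0]]
contact_force: [-0.0, 0.5, 0.2]
opening: 46.1
```

```bash
python3 plan.py 480.5 50.3 6.5 -3.3; python3 - <<'E'
from h import *
s=sense();d=snapshot("wrist");cv2.imwrite("pics/w3.png",d["color"][:,:,::-1])
P=cloud(d,wristM(d,s));ok=d["range_z"]>0
near=ok&(abs(P[...,0]-480)<35)&(abs(P[...,1]-50)<90)
R=P[near&(P[...,2]>40)&(P[...,2]<60)];print(len(R),rect(R),np.median(R[:,2]))
E
```

```text
t 4.67 tcp [481.6  51.4  27.2] yaw -3.29 tilt 0.05 F [-0.   0.5  0.2] open 46.1 j [ 0.03  0.39  1.86 -0.    0.88  0.09]
[480.5, 50.3, 6.5, -3.3] -> [-1.   1.1 20.7] rz 0.0
8008 (array([480.4,  50.7]), array([ 68. , 130.9]), np.float32(86.76248)) 51.07923223114858
```

View pics/w3.png

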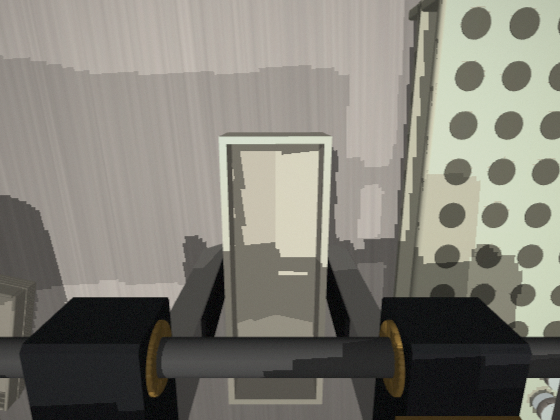

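Trough is held parallel to the rack with a clear strip between them (columns 335–400). Lower, release, rise.

carry_out([
  [[30, -1, 1, 8, 0, 0, 0], [30, -1, 1, 14, 0, 0, 0], [30, -1, 1, 18, 0, 0, 0], [30, -1, 1, 20, 0, 0, 0], [30, -1, 1, 20.7, 0, 0, 0], [30, -1, 1, 20.7, 0, 0, 0], [30, -1, 1, 20.7, 0, 0, 0], [62, -1, 1, 20.7, 0, 0, 0], [62, -1, 1, 20.7, 0, 0, 0], [62, -1, 1, 20.7, 0, 0, 0], [62, -1, 1, 20.7, 0, 0, 0], [62, -1, 1, 5, 0, 0, 0], [62, -1, 1, -30, 0, 0, 0], [62, -1, 1, -70, 0, 0, 0], [62, -1, 1, -100, 0, 0, 0], [62, -1, 1, -120, 0, 0, 0], [62, -1, 1, -120, 0, 0, 0], [62, -1, 1, -120, 0, 0, 0]],
])

```text
time: 6.22
tcp_pos: [480.4, 50.1, 146.9]
eef_rot: [[0.998, -0.058, 0.002], [-0.058, -0.998, 0.0], [0.002, -0.0, -1.0]]
contact_force: [-0.3, 0.3, -0.9]
opening: 61.9
```

```bash
python3 plan.py 635.5 306.5 150 -11 ; python3 - <<'E'
from h import *
s=sense();d=snapshot("wrist");cv2.imwrite("pics/w4.png",d["color"][:,:,::-1])
P=cloud(d,wristM(d,s));ok=d["range_z"]>0
near=ok&(abs(P[...,0]-480)<45)&(abs(P[...,1]-50)<90)
R=P[near&(P[...,2]>28)&(P[...,2]<36)];print(len(R),rect(R),np.median(R[:,2]))
R=P[ok&(abs(P[...,0]-595)<80)&(P[...,2]>43)&(P[...,2]<49)];
print("rack front",np.percentile(R[:,0],1), rect(R))
E
```

```text
t 6.22 tcp [480.4  50.1 146.9] yaw -3.32 tilt 0.1 F [-0.3  0.3 -0.9] open 61.9 j [ 0.03  0.21  1.78 -0.    1.15  0.09]
[635.5, 306.5, 150.0, -11.0] -> [ 140.  -264.9   -2.9] rz 7.7
1753 (array([479.4,  49.5]), array([ 46.1, 130.9]), np.float32(86.70592)) 31.382906191494328
rack front 547.8523899227177 (array([597.9,  50.9]), array([104.4, 238.3]), np.float32(86.78898))
```

View pics/w4.png

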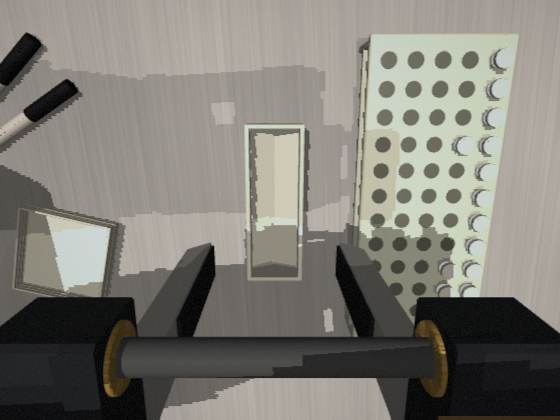

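Trough stands at (479.4, 49.5), 86.7°; the rack is also at 86.7°. In the rack frame that is x≈-116, y≈-1. Next, the lid.

carry_out([
  [[50, 10, -19, 0, 0, 0, 2], [50, 28, -53, 0, 0, 0, 4], [50, 46, -87, 0, 0, 0, 6], [50, 65, -123, 0, 0, 0, 7.7], [50, 84, -159, 0, 0, 0, 7.7], [50, 103, -195, 0, 0, 0, 7.7], [50, 122, -231, 0, 0, 0, 7.7], [50, 135, -255, 0, 0, 0, 7.7], [50, 140, -265, 0, 0, 0, 7.7], [50, 140, -265, 0, 0, 0, 7.7], [50, 140, -265, 0, 0, 0, 7.7], [50, 140, -265, 0, 0, 0, 7.7]],
])

```text
time: 7.27
tcp_pos: [634.7, 305.6, 145.3]
eef_rot: [[0.981, -0.192, -0.002], [-0.192, -0.981, -0.001], [-0.001, 0.001, -1.0]]
contact_force: [-0.1, -0.4, 0.1]
opening: 50.0
```

```bash
python3 - <<'E'
from h import *
s=sense();d=snapshot("wrist");cv2.imwrite("pics/w5.png",d["color"][:,:,::-1])
P=cloud(d,wristM(d,s));ok=d["range_z"]>0
near=ok&(abs(P[...,0]-635)<55)&(abs(P[...,1]-306)<90)
for lo,hi in((6,13),(28,36)):
    R=P[near&(P[...,2]>lo)&(P[...,2]<hi)];print(len(R),rect(R),np.median(R[:,2]))
E
python3 plan.py 635.5 306.5 12 -11
```

```text
9034 (array([638.1, 309.6]), array([ 56.1, 139.1]), np.float32(78.906364)) 9.393466878049736
1231 (array([638.1, 309.6]), array([12. , 69.4]), np.float32(78.77874)) 31.25495771983492
t 7.32 tcp [634.8 305.5 146. ] yaw -11.07 tilt 0.06 F [ 0.3 -0.5  0.4] open 50.2 j [ 0.4   0.7   1.07 -0.    1.37  0.59]
[635.5, 306.5, 12.0, -11.0] -> [  0.5  -1.2 134. ] rz -0.1
```

View pics/w5.png

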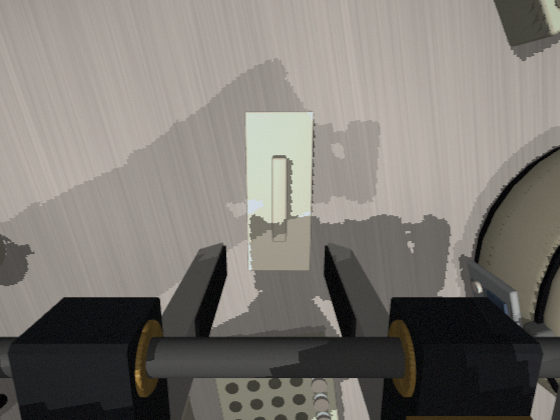

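The picture shows the white lid at (246–314, 112–270) with its white bar, not the pink one. Wrist and top view differ by 3 mm and the arm was still settling, so I measure again.

```bash
python3 - <<'E'
from h import *
for k in range(3):
    s=sense();d=snapshot("wrist");print(s["tcp_pos"].round(1))
    P=cloud(d,wristM(d,s));ok=d["range_z"]>0
    near=ok&(abs(P[...,0]-635)<55)&(abs(P[...,1]-306)<90)
    for lo,hi in((6,13),(28,36)):
        R=P[near&(P[...,2]>lo)&(P[...,2]<hi)];print(len(R),rect(R),np.median(R[:,2]))
E
python3 plan.py 637 308.3 12 -11.1
```

```text
[634.8 305.5 146. ]
9003 (array([638.1, 309.3]), array([ 56.1, 139.6]), np.float32(78.98417)) 9.428236121130396
1256 (array([638.1, 309.2]), array([11.7, 70. ]), np.float32(78.82039)) 31.267026210559436
[635.  305.5 146.4]
8910 (array([638. , 308.9]), array([ 56.2, 139.1]), np.float32(78.937386)) 9.417041047648752
1258 (array([638.2, 309.5]), array([11.7, 69.7]), np.float32(79.09561)) 31.253355361770645
[635.1 305.7 146.7]
8926 (array([638. , 309.2]), array([ 56.2, 139. ]), np.float32(78.91265)) 9.452491478729087
1238 (array([638.3, 309.2]), array([11.6, 69.3]), np.float32(78.75871)) 31.32814776314973
t 7.47 tcp [635.1 305.8 146.8] yaw -11.06 tilt 0.01 F [-0.5  0.2 -0.6] open 50.1 j [ 0.4   0.7   1.07 -0.    1.37  0.59]
[637.0, 308.3, 12.0, -11.1] -> [  1.3  -2.8 134.8] rz 0.0
```

carry_out([
  [[50, 1.7, -3.4, 35, 0, 0, 0], [50, 1.7, -3.4, 70, 0, 0, 0], [50, 1.7, -3.4, 100, 0, 0, 0], [50, 1.7, -3.4, 120, 0, 0, 0], [50, 1.7, -3.4, 130, 0, 0, 0], [50, 1.7, -3.4, 133.5, 0, 0, 0], [50, 1.7, -3.4, 133.5, 0, 0, 0], [0, 1.7, -3.4, 133.5, 0, 0, 0], [0, 1.7, -3.4, 133.5, 0, 0, 0], [0, 1.7, -3.4, 133.5, 0, 0, 0], [0, 1.7, -3.4, 133.5, 0, 0, 0], [0, 1.7, -3.4, 133.5, 0, 0, 0], [0, 1.7, -3.4, 133.5, 0, 0, 0], [0, 1.7, -3.4, 130, 0, 0, 0], [0, 1.7, -3.4, 110, 0, 0, 0], [0, 1.7, -3.4, 75, 0, 0, 0], [0, 1.7, -3.4, 45, 0, 0, 0], [0, 1.7, -3.4, 34, 0, 0, 0], [0, 1.7, -3.4, 34, 0, 0, 0], [0, 1.7, -3.4, 34, 0, 0, 0]],
])

```text
time: 9.13
tcp_pos: [637.3, 309.5, 111.7]
eef_rot: [[0.982, -0.191, -0.0], [-0.191, -0.982, -0.0], [-0.0, 0.0, -1.0]]
contact_force: [0.4, -0.3, -1.1]
opening: 11.8
```

```bash
cat > lidm.py <<'E'
from h import *
for k in range(2):
    s=sense();d=snapshot("wrist");print(s["tcp_pos"].round(1),round(s["opening"],1))
    T=wristM(d,s);P=cloud(d,d["hand_eye"]);ok=d["range_z"]>0  # tool frame
    R=P[ok&(P[...,2]>0.5)&(P[...,2]<7)&(abs(P[...,0])<45)&(abs(P[...,1])<95)];print("plate tool",len(R),rect(R),np.median(R[:,2]))
    # plane tilt
    A=np.c_[R[:,:2],np.ones(len(R))];c=np.linalg.lstsq(A,R[:,2],rcond=None)[0];print("slope",c.round(3))
cv2.imwrite("pics/w6.png",d["color"][:,:,::-1])
E
python3 lidm.py; python3 plan.py 480 50 110 -3.3
```

```text
[637.3 309.5 111.7] 11.8
plate tool 13693 (array([ -0.3, -11.2]), array([ 56.2, 116.2]), np.float32(-89.94528)) 3.908933965503792
slope [-1.000e-03  1.000e-03  3.935e+00]
[636.8 309.3 110.5] 12.0
plate tool 13662 (array([ -0.4, -11.4]), array([ 56.2, 115.7]), np.float32(89.95802)) 3.8905254549439974
slope [-0.000e+00  1.000e-03  3.928e+00]
t 9.23 tcp [636.7 309.2 110. ] yaw -11.02 tilt 0.19 F [ 0.3 -1.2 -1. ] open 11.7 j [ 0.4   0.74  1.09 -0.    1.32  0.59]
[480.0, 50.0, 110.0, -3.3] -> [-104.3  284.4    0.9] rz -7.7
```

View pics/w6.png

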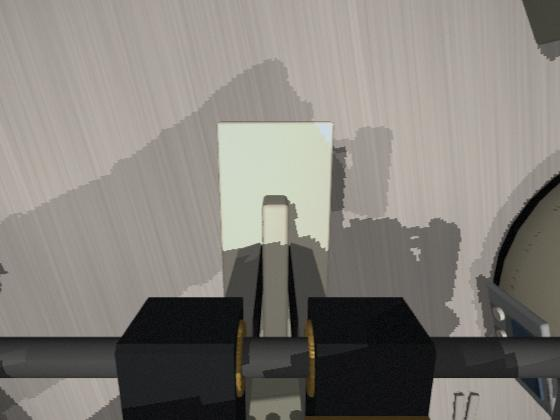

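Lid held level, its centre within 1 mm of the tool axis, and its plate top 3.9 mm past the TCP. So when seated, TCP z ≈ 40.

carry_out([
  [[0, -5, 14, 0, 0, 0, -1], [0, -15, 42, 0, 0, 0, -2], [0, -26, 72, 0, 0, 0, -3], [0, -37, 102, 0, 0, 0, -4], [0, -48, 132, 0, 0, 0, -5], [0, -59, 162, 0, 0, 0, -6], [0, -70, 192, 0, 0, 0, -7.7], [0, -81, 222, 0, 0, 0, -7.7], [0, -92, 250, 0, 0, 0, -7.7], [0, -100, 272, 0, 0, 0, -7.7], [0, -104, 284, 0, 0, 0, -7.7], [0, -104, 284, 20, 0, 0, -7.7], [0, -104, 284, 40, 0, 0, -7.7], [0, -104, 284, 50, 0, 0, -7.7], [0, -104, 284, 50, 0, 0, -7.7], [0, -104, 284, 50, 0, 0, -7.7], [0, -104, 284, 50, 0, 0, -7.7], [0, -104, 284, 50, 0, 0, -7.7]],
])

```text
time: 10.73
tcp_pos: [481.7, 50.9, 63.2]
eef_rot: [[0.998, -0.057, 0.001], [-0.057, -0.998, 0.0], [0.001, -0.0, -1.0]]
contact_force: [0.1, 0.1, -0.8]
opening: 12.2
```

```bash
python3 lidm.py; python3 plan.py 480.3 50.4 39.9 -3.3; python3 - <<'E'
from h import *
s=sense();d=snapshot("wrist")
P=cloud(d,wristM(d,s));ok=d["range_z"]>0
R=P[ok&(abs(P[...,0]-480)<40)&(P[...,1]>100)&(P[...,1]<125)&(P[...,2]>25)&(P[...,2]<36)]
print("trough visible",len(R),R[:,1].max() if len(R) else None)
d=snapshot("top");P=cloud(d,d["world_from_camera"]);cv2.imwrite("pics/t1.png",d["color"][:,:,::-1])
E
```

```text
[481.7  50.9  63.2] 12.2
plate tool 13688 (array([ -0.3, -11.4]), array([ 56.3, 115.8]), np.float32(-89.89697)) 3.797354631575743
slope [-0.     0.     3.809]
[481.6  50.9  63.2] 12.1
plate tool 13701 (array([ -0.4, -11.5]), array([ 56.2, 115.7]), np.float32(-89.894135)) 3.8058091615491207
slope [-1.000e-03  1.000e-03  3.831e+00]
t 10.83 tcp [481.5  50.8  63.1] yaw -3.31 tilt 0.07 F [ 0.6 -0.6 -0.2] open 12.1 j [ 0.03  0.33  1.85 -0.    0.96  0.09]
[480.3, 50.4, 39.9, -3.3] -> [-1.2  0.5 23.2] rz -0.0
trough visible 0 None
```

View pics/w6.png

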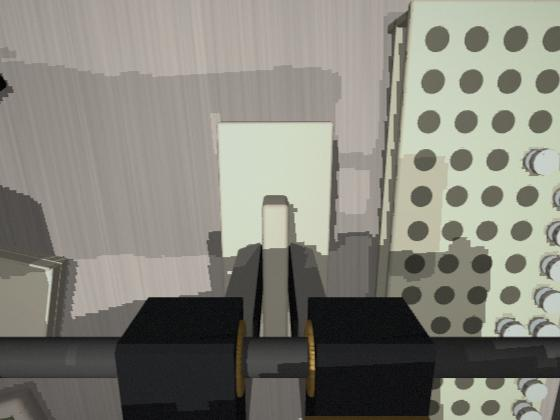

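Lid is over the trough and squarely covers it in this view. Lower slowly.

carry_out([
  [[0, -1.2, 0.5, 6, 0, 0, 0], [0, -1.2, 0.5, 11, 0, 0, 0], [0, -1.2, 0.5, 15, 0, 0, 0], [0, -1.2, 0.5, 18, 0, 0, 0], [0, -1.2, 0.5, 20.5, 0, 0, 0], [0, -1.2, 0.5, 22.5, 0, 0, 0], [0, -1.2, 0.5, 23.5, 0, 0, 0], [0, -1.2, 0.5, 23.5, 0, 0, 0], [0, -1.2, 0.5, 23.5, 0, 0, 0], [0, -1.2, 0.5, 23.5, 0, 0, 0]],
])

```text
time: 11.77
tcp_pos: [479.9, 50.3, 39.2]
eef_rot: [[0.998, -0.058, 0.0], [-0.058, -0.998, -0.0], [0.0, 0.0, -1.0]]
contact_force: [-3.3, -0.7, 5.3]
opening: 12.1
```

```bash
python3 lidm.py; python3 plan.py
```

```text
[479.9  50.3  39.2] 12.1
plate tool 13698 (array([ -0.3, -11.4]), array([ 56.3, 115.8]), np.float32(89.98658)) 3.789643651495794
slope [-1.000e-03  0.000e+00  3.793e+00]
[480.   50.3  39.2] 11.9
plate tool 13702 (array([ -0.4, -11.4]), array([ 56.2, 115.7]), np.float32(-89.901115)) 3.7919691063271017
slope [-0.     0.     3.809]
t 11.87 tcp [479.9  50.3  39.2] yaw -3.32 tilt 0.0 F [-1.9  0.4  5.5] open 12.1 j [ 0.03  0.37  1.86 -0.    0.91  0.09]
```

Plate top is at z≈35.4–36 with 5 N upward force, so the lid is seated. Release and rise.

carry_out([
  [[40, 0, 0, 0, 0, 0, 0], [40, 0, 0, 0, 0, 0, 0], [40, 0, 0, 0, 0, 0, 0], [40, 0, 0, 0, 0, 0, 0], [40, 0, 0, -15, 0, 0, 0], [40, 0, 0, -45, 0, 0, 0], [40, 0, 0, -80, 0, 0, 0], [40, 0, 0, -110, 0, 0, 0], [40, 0, 0, -120, 0, 0, 0], [40, 0, 0, -120, 0, 0, 0], [40, 0, 0, -120, 0, 0, 0], [40, 0, 0, -120, 0, 0, 0]],
])

```text
time: 12.87
tcp_pos: [479.2, 50.3, 157.3]
eef_rot: [[0.998, -0.058, -0.002], [-0.058, -0.998, -0.0], [-0.002, 0.0, -1.0]]
contact_force: [0.2, 0.1, 0.5]
opening: 39.6
```

```bash
python3 - <<'E'
from h import *
s=sense();d=snapshot("wrist");cv2.imwrite("pics/w7.png",d["color"][:,:,::-1])
P=cloud(d,wristM(d,s));ok=d["range_z"]>0
near=ok&(abs(P[...,0]-480)<45)&(abs(P[...,1]-50)<95)
for lo,hi in((32,40),(53,62)):
    R=P[near&(P[...,2]>lo)&(P[...,2]<hi)];print(len(R),rect(R),np.median(R[:,2]))
E
python3 plan.py 356.5 310.5 170 -5
```

```text
9644 (array([479.6,  49.7]), array([ 56.1, 139.1]), np.float32(86.61916)) 35.42805308021343
1345 (array([479.4,  50.4]), array([11.7, 69.3]), np.float32(87.00876)) 57.289961013425
t 12.92 tcp [479.2  50.2 157.2] yaw -3.32 tilt 0.16 F [0.1 0.3 0.3] open 40.0 j [ 0.03  0.2   1.77 -0.    1.18  0.09]
[356.5, 310.5, 170.0, -5.0] -> [-137.6 -252.7  -12.4] rz 1.7
```

View pics/w7.png

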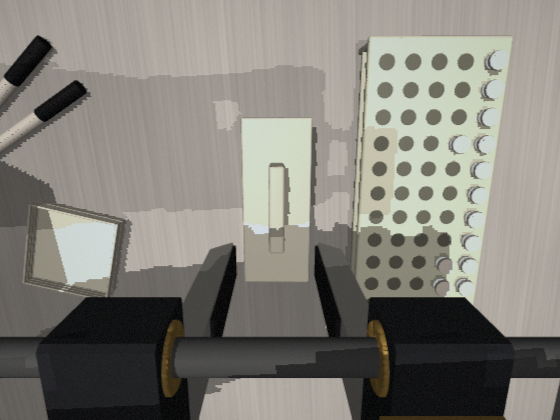

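Lid seated at (479.6, 49.7), 86.6°. In the crop the beaker's spout points roughly to world +x, so I'll grip it with the jaws along about y (yaw 80°).

carry_out([
  [[84, -10, -18, -12, 0, 0, -7], [84, -25, -45, -12, 0, 0, -14], [84, -42, -77, -12, 0, 0, -21], [84, -59, -109, -12, 0, 0, -28], [84, -76, -140, -12, 0, 0, -35], [84, -93, -171, -12, 0, 0, -42], [84, -110, -202, -12, 0, 0, -49], [84, -124, -228, -12, 0, 0, -56], [84, -133, -245, -12, 0, 0, -63], [84, -137.5, -253, -12, 0, 0, -70], [84, -137.5, -253, -12, 0, 0, -77], [84, -137.5, -253, -12, 0, 0, -83.3], [84, -137.5, -253, -12, 0, 0, -83.3], [84, -137.5, -253, -12, 0, 0, -83.3], [84, -137.5, -253, -12, 0, 0, -83.3], [84, -137.5, -253, -12, 0, 0, -83.3]],
], newtons=12)

```text
time: 14.25
tcp_pos: [357.3, 310.6, 170.6]
eef_rot: [[0.177, 0.984, -0.0], [0.984, -0.177, -0.0], [-0.0, -0.0, -1.0]]
contact_force: [-0.3, -0.0, 0.5]
opening: 84.1
```

```bash
python3 - <<'E'
from h import *
for k in range(2):
    s=sense();d=snapshot("wrist")
    P=cloud(d,wristM(d,s));ok=d["range_z"]>0
    near=ok&(abs(P[...,0]-357)<45)&(abs(P[...,1]-311)<45)
    R=P[near&(P[...,2]>66)&(P[...,2]<74)];print(len(R),rect(R),cv2.minEnclosingCircle(R[:,:2].astype(np.float32)),np.median(R[:,2]))
    R=P[near&(P[...,2]>15)&(P[...,2]<50)];print("body",len(R),rect(R))
cv2.imwrite("pics/w8.png",d["color"][:,:,::-1])
E
python3 plan.py 356.5 310.5 22 80
```

```text
916 (array([358.5, 312.5]), array([49.4, 52. ]), np.float32(53.919594)) ((361.1304931640625, 313.143798828125), 28.727487564086914) 69.2540324852738
body 974 (array([355.8, 310.8]), array([46.2, 46.8]), np.float32(-28.978487))
901 (array([358.2, 312.1]), array([49.2, 51. ]), np.float32(54.876427)) ((361.0157470703125, 312.7037658691406), 28.446199417114258) 69.26914449599485
body 948 (array([356. , 310.7]), array([46.2, 47.1]), np.float32(-29.608885))
t 14.35 tcp [357.3 310.7 170.8] yaw 79.88 tilt 0.01 F [-0.7  0.3 -0.2] open 83.8 j [ 0.64  0.16  1.77 -0.    1.21 -0.76]
[356.5, 310.5, 22.0, 80.0] -> [ -0.3  -0.8 148.8] rz -0.1
```

View pics/w8.png

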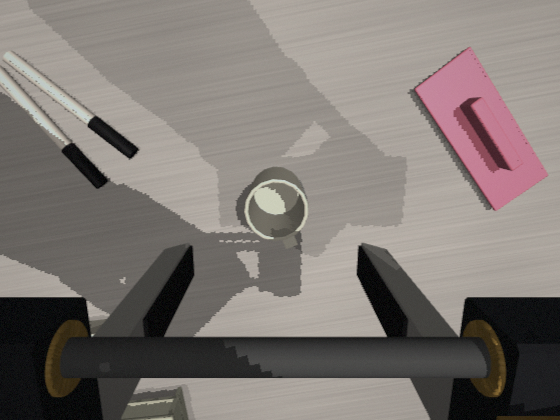

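Beaker sits at (245–308, 168–245) between the fingers, with the spout at lower right, clear of the jaws. The pink lid at (480,130) is not in the way. Descend, grip, lift.

carry_out([
  [[84, 0.5, -0.6, 40, 0, 0, 0], [84, 0.5, -0.6, 80, 0, 0, 0], [84, 0.5, -0.6, 115, 0, 0, 0], [84, 0.5, -0.6, 138, 0, 0, 0], [84, 0.5, -0.6, 148, 0, 0, 0], [84, 0.5, -0.6, 148.5, 0, 0, 0], [30, 0.5, -0.6, 148.5, 0, 0, 0], [30, 0.5, -0.6, 148.5, 0, 0, 0], [30, 0.5, -0.6, 148.5, 0, 0, 0], [30, 0.5, -0.6, 148.5, 0, 0, 0], [30, 0.5, -0.6, 148.5, 0, 0, 0], [30, 0.5, -0.6, 148.5, 0, 0, 0], [30, 0.5, -0.6, 148.5, 0, 0, 0], [30, 0.5, -0.6, 144, 0, 0, 0], [30, 0.5, -0.6, 130, 0, 0, 0], [30, 0.5, -0.6, 105, 0, 0, 0], [30, 0.5, -0.6, 75, 0, 0, 0], [30, 0.5, -0.6, 50, 0, 0, 0], [30, 0.5, -0.6, 42, 0, 0, 0], [30, 0.5, -0.6, 42, 0, 0, 0]],
], newtons=12)

```text
time: 16.02
tcp_pos: [357.4, 311.9, 130.7]
eef_rot: [[0.174, 0.985, 0.003], [0.985, -0.174, 0.002], [0.003, 0.002, -1.0]]
contact_force: [-0.6, -0.3, -0.6]
opening: 50.2
```

carry_out([
  [[30, 0, 0, 0, 0, 0, 0], [30, 0, 0, 0, 0, 0, 0], [30, 0, 0, 0, 0, 0, 0]],
])

```text
time: 16.27
tcp_pos: [356.3, 311.0, 127.5]
eef_rot: [[0.174, 0.985, -0.002], [0.985, -0.174, -0.001], [-0.002, -0.002, -1.0]]
contact_force: [-0.5, 0.0, -1.7]
opening: 50.0
```

```bash
python3 - <<'E'
from h import *
s=sense();d=snapshot("wrist")
P=cloud(d,d["hand_eye"]);ok=d["range_z"]>0
R=P[ok&(P[...,2]>-53)&(P[...,2]<-42)&(abs(P[...,0])<45)&(abs(P[...,1])<45)];print(len(R),rect(R),np.median(R[:,2]))
cv2.imwrite("pics/w9.png",d["color"][:,:,::-1])
E
python3 plan.py 472.7 -71 128 -3.3
```

```text
3600 (array([ 0.2, -4.4]), array([39.9, 74.5]), np.float32(0.09685554)) -46.23584373867101
t 16.32 tcp [356.3 311.1 127.7] yaw 79.98 tilt 0.13 F [-0.1 -0.  -0.5] open 50.5 j [ 0.64  0.22  1.82 -0.    1.11 -0.76]
[472.7, -71.0, 128.0, -3.3] -> [-356.  181.    0.] rz 83.3
```

View pics/w9.png

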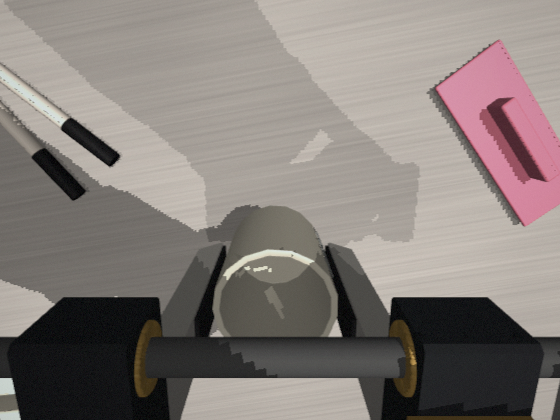

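Beaker is held at a 50 mm opening, upright. Carry it to the right end at (472.7, -71).

carry_out([
  [[30, -12, 6, 0, 0, 0, 3], [30, -36, 18, 0, 0, 0, 8], [30, -66, 34, 0, 0, 0, 14], [30, -98, 50, 0, 0, 0, 20.5], [30, -130, 66, 0, 0, 0, 27], [30, -162, 82, 0, 0, 0, 33.5], [30, -194, 98, 0, 0, 0, 40], [30, -226, 114, 0, 0, 0, 46.5], [30, -258, 130, 0, 0, 0, 53], [30, -288, 146, 0, 0, 0, 59.5], [30, -315, 160, 0, 0, 0, 66], [30, -337, 171, 0, 0, 0, 72], [30, -350, 178, 0, 0, 0, 78], [30, -356, 181, 0, 0, 0, 82], [30, -356, 181, 0, 0, 0, 83.3], [30, -356, 181, 15, 0, 0, 83.3], [30, -356, 181, 40, 0, 0, 83.3], [30, -356, 181, 65, 0, 0, 83.3], [30, -356, 181, 80, 0, 0, 83.3], [30, -356, 181, 80, 0, 0, 83.3]],
])

```text
time: 17.98
tcp_pos: [471.1, -69.6, 45.8]
eef_rot: [[0.998, -0.056, -0.006], [-0.056, -0.998, 0.001], [-0.006, -0.001, -1.0]]
contact_force: [0.4, 0.4, -2.0]
opening: 50.2
```

carry_out([
  [[30, 0, 0, 0, 0, 0, 0], [30, 0, 0, 0, 0, 0, 0], [30, 0, 0, 0, 0, 0, 0]],
])

```text
time: 18.23
tcp_pos: [473.7, -70.6, 50.1]
eef_rot: [[0.998, -0.057, 0.002], [-0.057, -0.998, -0.0], [0.002, 0.0, -1.0]]
contact_force: [0.1, 0.7, -0.8]
opening: 50.5
```

```bash
python3 plan.py 472.7 -71 22.3 -3.3;python3 - <<'E'
from h import *
d=snapshot("wrist")
cv2.imwrite("pics/w10.png",d["color"][:,:,::-1])
E
```

```text
t 18.23 tcp [473.7 -70.6  50.1] yaw -3.28 tilt 0.1 F [ 0.1  0.7 -0.8] open 50.5 j [-0.22  0.34  1.87  0.    0.93 -0.17]
[472.7, -71.0, 22.3, -3.3] -> [-1.   0.5 27.8] rz 0.0
```

View pics/w10.png

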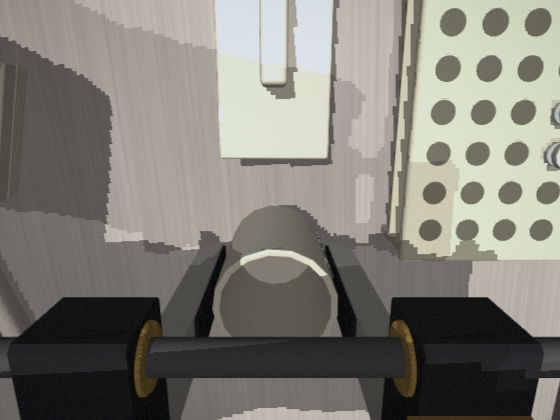

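Beaker hangs in line with the trough (lid end at row 158, beaker at columns 215–338). Lower slowly, checking force before release.

carry_out([
  [[30, -0.7, 0.5, 6, 0, 0, 0], [30, -0.7, 0.5, 12, 0, 0, 0], [30, -0.7, 0.5, 17, 0, 0, 0], [30, -0.7, 0.5, 21, 0, 0, 0], [30, -0.7, 0.5, 24, 0, 0, 0], [30, -0.7, 0.5, 26, 0, 0, 0], [30, -0.7, 0.5, 27, 0, 0, 0], [30, -0.7, 0.5, 27.5, 0, 0, 0], [30, -0.7, 0.5, 27.5, 0, 0, 0], [30, -0.7, 0.5, 27.5, 0, 0, 0]],
])

```text
time: 19.12
tcp_pos: [472.2, -71.1, 22.1]
eef_rot: [[0.998, -0.058, -0.0], [-0.058, -0.998, -0.0], [-0.0, 0.0, -1.0]]
contact_force: [-6.7, 0.7, 12.1]
opening: 50.0
```

```bash
python3 plan.py 472.7 -71 22.3 -3.3
```

```text
t 19.12 tcp [472.2 -71.1  22.1] yaw -3.31 tilt 0.02 F [-6.7  0.7 12.1] open 50.0 j [-0.23  0.39  1.88 -0.    0.87 -0.17]
[472.7, -71.0, 22.3, -3.3] -> [ 0.4 -0.2 -0.2] rz -0.0
```

carry_out([
  [[30, 0, 0, -0.6, 0, 0, 0], [66, 0, 0, -0.6, 0, 0, 0], [66, 0, 0, -0.6, 0, 0, 0], [66, 0, 0, -0.6, 0, 0, 0], [66, 0, 0, -0.6, 0, 0, 0], [66, 0, 0, -10, 0, 0, 0], [66, 0, 0, -35, 0, 0, 0], [66, 0, 0, -75, 0, 0, 0], [66, 0, 0, -115, 0, 0, 0], [66, 0, 0, -150, 0, 0, 0], [66, 0, 0, -160, 0, 0, 0], [66, 0, 0, -160, 0, 0, 0], [66, 0, 0, -160, 0, 0, 0], [66, 0, 0, -160, 0, 0, 0]],
])

```text
time: 20.28
tcp_pos: [471.7, -70.9, 179.9]
eef_rot: [[0.998, -0.058, -0.002], [-0.058, -0.998, 0.001], [-0.002, -0.0, -1.0]]
contact_force: [0.4, 0.8, -1.1]
opening: 65.7
```

```bash
python3 - <<'E'
from h import *
s=sense();d=snapshot("wrist")
P=cloud(d,wristM(d,s));ok=d["range_z"]>0
near=ok&(abs(P[...,0]-473)<45)&(abs(P[...,1]+71)<40)
R=P[near&(P[...,2]>62)&(P[...,2]<76)];print(len(R),rect(R),cv2.minEnclosingCircle(R[:,:2].astype(np.float32)),np.percentile(R[:,2],[5,50,95]))
cv2.imwrite("pics/w11.png",d["color"][:,:,::-1])
E
python3 plan.py 505 -427.7 185 -30
```

```text
996 (array([473. , -71.7]), array([49.3, 51.5]), np.float32(-28.772678)) ((473.3350524902344, -74.84728240966797), 28.54299545288086) [63.38151473 69.00983482 70.40377394]
t 20.33 tcp [471.7 -71.  179.8] yaw -3.32 tilt 0.17 F [-0.9 -0.4  0.2] open 65.7 j [-0.23  0.16  1.75 -0.    1.23 -0.17]
[505.0, -427.7, 185.0, -30.0] -> [ 53.9 354.2  -5.6] rz 26.7
```

View pics/w11.png

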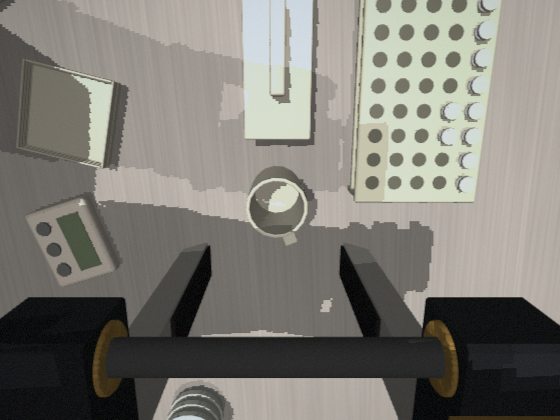

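Beaker stands at ~(472.7, -71.5), upright, in line with the trough; dishes untouched. Next the bottle.

carry_out([
  [[88, 4, 24, -5, 0, 0, 3], [88, 9, 58, -5, 0, 0, 8], [88, 15, 96, -5, 0, 0, 13], [88, 21, 134, -5, 0, 0, 18], [88, 27, 172, -5, 0, 0, 23], [88, 33, 210, -5, 0, 0, 26.7], [88, 39, 248, -5, 0, 0, 26.7], [88, 45, 286, -5, 0, 0, 26.7], [88, 50, 320, -5, 0, 0, 26.7], [88, 53, 345, -5, 0, 0, 26.7], [88, 54, 354, -5, 0, 0, 26.7], [88, 54, 354, -5, 0, 0, 26.7], [88, 54, 354, -5, 0, 0, 26.7], [88, 54, 354, -5, 0, 0, 26.7], [88, 54, 354, -5, 0, 0, 26.7]],
])

```text
time: 21.58
tcp_pos: [506.2, -426.3, 186.6]
eef_rot: [[0.867, -0.499, 0.0], [-0.499, -0.867, 0.0], [-0.0, -0.0, -1.0]]
contact_force: [-0.5, 0.3, 0.1]
opening: 87.6
```

```bash
python3 - <<'E'
from h import *
for k in range(2):
    s=sense();d=snapshot("wrist")
    P=cloud(d,wristM(d,s));ok=d["range_z"]>0
    near=ok&(abs(P[...,0]-505)<40)&(abs(P[...,1]+428)<40)
    R=P[near&(P[...,2]>102)&(P[...,2]<114)];print(len(R),rect(R),cv2.minEnclosingCircle(R[:,:2].astype(np.float32)),np.percentile(R[:,2],[5,50,95]))
cv2.imwrite("pics/w12.png",d["color"][:,:,::-1])
E
python3 plan.py 505 -427.7 27 -30
```

```text
2157 (array([ 507.9, -426.6]), array([37.6, 39.2]), np.float32(-13.621238)) ((507.6070861816406, -427.1208801269531), 19.960941314697266) [105.56586338 107.35908043 108.4818154 ]
2157 (array([ 508. , -426.6]), array([37.8, 38.4]), np.float32(-27.62821)) ((507.7182922363281, -427.0898742675781), 19.73583984375) [105.7244567  107.38601606 108.47059582]
t 21.68 tcp [ 506.1 -426.7  186.8] yaw -29.95 tilt 0.02 F [-0.6  0.7 -1.1] open 87.8 j [-0.76  0.57  1.19  0.    1.39 -0.23]
[505.0, -427.7, 27.0, -30.0] -> [ -0.5   1.4 159.8] rz 0.0
```

View pics/w12.png

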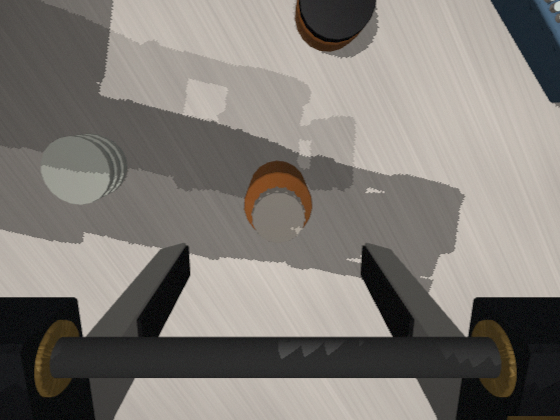

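Picture: bottle with white cap (245–312, 162–238) between the fingers, jar at (335,20), dishes at (82,170), all clear of the fingers. Descend and grip with 25 N.

carry_out([
  [[88, 0.7, 0, 40, 0, 0, 0], [88, 0.7, 0, 80, 0, 0, 0], [88, 0.7, 0, 115, 0, 0, 0], [88, 0.7, 0, 140, 0, 0, 0], [88, 0.7, 0, 153, 0, 0, 0], [88, 0.7, 0, 159, 0, 0, 0], [88, 0.7, 0, 159, 0, 0, 0], [40, 0.7, 0, 159, 0, 0, 0], [40, 0.7, 0, 159, 0, 0, 0], [40, 0.7, 0, 159, 0, 0, 0], [40, 0.7, 0, 159, 0, 0, 0], [40, 0.7, 0, 159, 0, 0, 0], [40, 0.7, 0, 159, 0, 0, 0], [40, 0.7, 0, 155, 0, 0, 0], [40, 0.7, 0, 140, 0, 0, 0], [40, 0.7, 0, 115, 0, 0, 0], [40, 0.7, 0, 85, 0, 0, 0], [40, 0.7, 0, 55, 0, 0, 0], [40, 0.7, 0, 39, 0, 0, 0], [40, 0.7, 0, 39, 0, 0, 0]],
], newtons=25)

```text
time: 23.35
tcp_pos: [507.4, -428.9, 151.8]
eef_rot: [[0.866, -0.5, 0.004], [-0.5, -0.866, -0.004], [0.006, 0.001, -1.0]]
contact_force: [0.4, -0.2, -2.2]
opening: 55.3
```

carry_out([
  [[40, 0, 0, 0, 0, 0, 0], [40, 0, 0, 0, 0, 0, 0], [40, 0, 0, 0, 0, 0, 0], [40, 0, 0, 0, 0, 0, 0]],
])

```text
time: 23.68
tcp_pos: [506.0, -427.6, 145.8]
eef_rot: [[0.866, -0.5, -0.002], [-0.5, -0.866, 0.002], [-0.002, -0.001, -1.0]]
contact_force: [-0.6, -0.5, -2.1]
opening: 55.8
```

```bash
python3 plan.py 486.9 173.3 148 -3.3;python3 - <<'E'
from h import *
d=snapshot("wrist")
cv2.imwrite("pics/w13.png",d["color"][:,:,::-1])
E
```

```text
t 23.68 tcp [ 506.  -427.6  145.8] yaw -30.02 tilt 0.14 F [-0.6 -0.5 -2.1] open 55.8 j [-0.76  0.6   1.23 -0.    1.31 -0.23]
[486.9, 173.3, 148.0, -3.3] -> [-317.2 -510.8   -1.2] rz -26.7
```

View pics/w13.png

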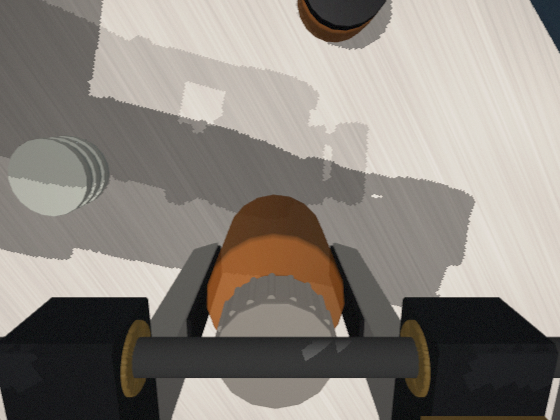

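Bottle is held upright at a 55.8 mm opening. Carry it over to the left end at (486.9, 173.3), with its base at ~120 mm, well above the beaker and lid.

carry_out([
  [[40, -6, -10, 0, 0, 0, 0], [40, -19, -31, 0, 0, 0, -1], [40, -35, -56, 0, 0, 0, -2], [40, -54, -87, 0, 0, 0, -4], [40, -73, -118, 0, 0, 0, -6], [40, -92, -148, 0, 0, 0, -8], [40, -111, -179, 0, 0, 0, -10], [40, -130, -210, 0, 0, 0, -12], [40, -149, -240, 0, 0, 0, -14], [40, -168, -271, 0, 0, 0, -16], [40, -187, -302, 0, 0, 0, -18], [40, -206, -332, 0, 0, 0, -20], [40, -225, -363, 0, 0, 0, -22], [40, -244, -393, 0, 0, 0, -24], [40, -263, -424, 0, 0, 0, -26], [40, -282, -455, 0, 0, 0, -26.7], [40, -298, -480, 0, 0, 0, -26.7], [40, -310, -500, 0, 0, 0, -26.7], [40, -317, -510.5, 0, 0, 0, -26.7], [40, -317, -510.5, 0, 0, 0, -26.7]],
])

```text
time: 25.4
tcp_pos: [486.9, 174.4, 147.1]
eef_rot: [[0.998, -0.055, -0.001], [-0.055, -0.998, 0.0], [-0.001, -0.0, -1.0]]
contact_force: [0.1, 0.2, -1.5]
opening: 55.2
```

carry_out([
  [[40, 0, 0, 15, 0, 0, 0], [40, 0, 0, 40, 0, 0, 0], [40, 0, 0, 65, 0, 0, 0], [40, 0, 0, 82, 0, 0, 0], [40, 0, 0, 90, 0, 0, 0], [40, 0, 0, 90, 0, 0, 0], [40, 0, 0, 90, 0, 0, 0], [40, 0, 0, 90, 0, 0, 0], [40, 0, 0, 90, 0, 0, 0]],
])

```text
time: 26.15
tcp_pos: [487.9, 172.6, 58.6]
eef_rot: [[0.998, -0.058, 0.002], [-0.058, -0.998, 0.0], [0.002, -0.001, -1.0]]
contact_force: [0.5, -0.1, -2.2]
opening: 55.3
```

```bash
python3 plan.py 486.9 173.3 28 -3.3;python3 - <<'E'
from h import *
d=snapshot("wrist")
cv2.imwrite("pics/w14.png",d["color"][:,:,::-1])
d=snapshot("top")
cv2.imwrite("pics/t2.png",d["color"][:,:,::-1])
E
```

```text
t 26.15 tcp [487.9 172.6  58.6] yaw -3.33 tilt 0.11 F [ 0.5 -0.1 -2.2] open 55.3 j [ 0.27  0.4   1.76 -0.    0.98  0.33]
[486.9, 173.3, 28.0, -3.3] -> [-1.1 -0.6 30.6] rz -0.0
```

View pics/w14.png

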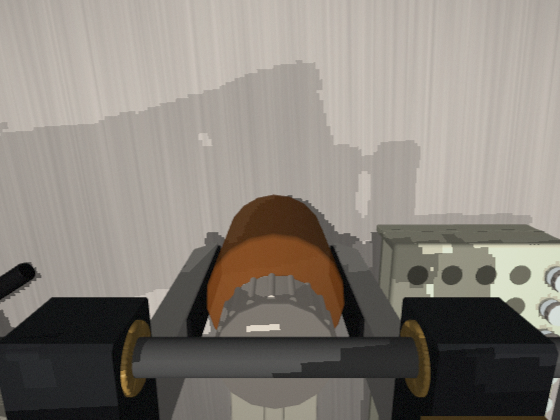

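Bottle hangs upright beside the rack corner, clear of everything. Lower gently.

carry_out([
  [[40, -0.8, -0.6, 6, 0, 0, 0], [40, -0.8, -0.6, 12, 0, 0, 0], [40, -0.8, -0.6, 18, 0, 0, 0], [40, -0.8, -0.6, 23, 0, 0, 0], [40, -0.8, -0.6, 26, 0, 0, 0], [40, -0.8, -0.6, 28, 0, 0, 0], [40, -0.8, -0.6, 29, 0, 0, 0], [40, -0.8, -0.6, 29.5, 0, 0, 0], [40, -0.8, -0.6, 29.5, 0, 0, 0], [40, -0.8, -0.6, 29.5, 0, 0, 0]],
])

```text
time: 27.08
tcp_pos: [486.7, 173.3, 28.1]
eef_rot: [[0.998, -0.058, 0.0], [-0.058, -0.998, 0.0], [0.0, -0.0, -1.0]]
contact_force: [0.3, -0.6, -1.9]
opening: 55.6
```

```bash
python3 plan.py 486.9 173.3 28 -3.3
```

```text
t 27.08 tcp [486.7 173.3  28.1] yaw -3.32 tilt 0.03 F [ 0.3 -0.6 -1.9] open 55.6 j [ 0.27  0.45  1.77 -0.    0.92  0.33]
[486.9, 173.3, 28.0, -3.3] -> [ 0.2 -0.   0.1] rz -0.0
```

Force is still -1.9 N, which is the bottle's weight, so it isn't down yet. Go a little lower.

carry_out([
  [[40, 0, 0, 0.4, 0, 0, 0], [40, 0, 0, 0.8, 0, 0, 0], [40, 0, 0, 0.8, 0, 0, 0], [40, 0, 0, 0.8, 0, 0, 0]],
])

```text
time: 27.42
tcp_pos: [486.7, 173.3, 28.0]
eef_rot: [[0.998, -0.058, 0.001], [-0.058, -0.998, 0.0], [0.001, -0.0, -1.0]]
contact_force: [-5.5, -2.1, 9.9]
opening: 55.5
```

Contact at 10 N. Release and rise.

carry_out([
  [[40, 0, 0, -0.4, 0, 0, 0], [72, 0, 0, -0.4, 0, 0, 0], [72, 0, 0, -0.4, 0, 0, 0], [72, 0, 0, -0.4, 0, 0, 0], [72, 0, 0, -0.4, 0, 0, 0], [72, 0, 0, -10, 0, 0, 0], [72, 0, 0, -35, 0, 0, 0], [72, 0, 0, -70, 0, 0, 0], [72, 0, 0, -105, 0, 0, 0], [72, 0, 0, -140, 0, 0, 0], [72, 0, 0, -160, 0, 0, 0], [72, 0, 0, -170, 0, 0, 0], [72, 0, 0, -170, 0, 0, 0], [72, 0, 0, -170, 0, 0, 0]],
])

```text
time: 28.58
tcp_pos: [486.2, 173.2, 196.4]
eef_rot: [[0.998, -0.058, -0.001], [-0.058, -0.998, -0.0], [-0.001, 0.0, -1.0]]
contact_force: [-0.2, -0.1, -0.9]
opening: 71.9
```

carry_out([
  [[72, -10, -30, 0, 0, 0, 0], [72, -20, -65, 0, 0, 0, 0], [72, -30, -100, 0, 0, 0, 0], [72, -40, -135, 0, 0, 0, 0], [72, -50, -170, 0, 0, 0, 0], [72, -60, -205, 0, 0, 0, 0], [72, -70, -240, 0, 0, 0, 0], [72, -80, -270, 0, 0, 0, 0], [72, -80, -290, 0, 0, 0, 0], [72, -80, -290, 0, 0, 0, 0], [72, -80, -290, 0, 0, 0, 0], [72, -80, -290, 0, 0, 0, 0], [72, -80, -290, 0, 0, 0, 0]],
])

```text
time: 29.67
tcp_pos: [423.7, 466.3, 196.5]
eef_rot: [[0.998, -0.059, -0.001], [-0.059, -0.998, -0.001], [-0.001, 0.001, -1.0]]
contact_force: [0.2, 0.0, 0.5]
opening: 71.7
```

```bash
cat > final.py <<'E'
from h import *
s=sense();print(s["time"],s["contact_force"].round(1),s["joint_velocities"].round(3))
rc=np.array([595.7,44.0]);ya=np.radians(86.7);Y=np.array([np.cos(ya),np.sin(ya)]);X=np.array([Y[1],-Y[0]])
for cam in("top","side"):
    d=snapshot(cam);cv2.imwrite(f"pics/{cam}F.png",d["color"][:,:,::-1])
    P=cloud(d,d["world_from_camera"]);ok=d["range_z"]>0
    for n,x,y,rx,lo,hi in(("rack",595,44,150,40,49),("lid",480,50,75,32,40),("bar",480,50,60,53,62),("bottle",487,173,40,102,114),("beaker",473,-71,35,62,76),("jar",621.5,-315,40,48,60),("dishes",365.4,-319.5,40,40,50)):
        R=P[ok&(np.hypot(P[...,0]-x,P[...,1]-y)<rx)&(P[...,2]>lo)&(P[...,2]<hi)]
        if n=="rack": R=R[R[:,0]>530]
        if len(R)<5: print(cam,n,len(R));continue
        c,sz,a=rect(R);v=c-rc;print(cam,n,len(R),c,sz,round(float(a),1),"z",np.percentile(R[:,2],[5,50,95]).round(1),"rackframe",np.round([v@X,v@Y],1))
E
python3 final.py
```

```text
29.6667 [0.2 0.  0.5] [-0.003 -0.008 -0.007 -0.001  0.003  0.003]
top rack 2891 [595.7  44. ] [104.7 250.1] 86.8 z [42.9 45.9 48.4] rackframe [0. 0.]
top lid 881 [477.4  48.5] [ 56.2 139.7] 86.9 z [33.2 36.2 38.9] rackframe [-118.4   -2.3]
top bar 116 [477.2  47.9] [12.2 66.9] 86.9 z [54.8 58.1 60.9] rackframe [-118.5   -2.9]
top bottle 176 [484.5 172.7] [35.8 36.1] 1.4 z [104.7 108.  111. ] rackframe [-118.4  122.1]
top beaker 93 [469.7 -72.9] [48.6 48.7] -27.7 z [63.6 69.4 73.1] rackframe [-119.1 -124. ]
top jar 359 [ 621.8 -315.9] [56.3 57.3] -57.7 z [51.6 55.  58.3] rackframe [  46.8 -357.8]
top dishes 406 [ 365.2 -319.1] [58.2 58.9] 42.0 z [42.  45.6 48.5] rackframe [-209.2 -375.8]
side rack 942 [598.3  46.5] [104.2 253.2] 87.3 z [44.1 47.  48.7] rackframe [2.5 2.6]
side lid 109 [466.5  59.1] [ 39. 126.] -85.6 z [34.5 37.  39.1] rackframe [-129.9    7.6]
side bar 21 [480.1  51.4] [11.8 33.7] 85.2 z [54.7 58.8 60.8] rackframe [-115.8    0.7]
side bottle 24 [482.2 181.4] [23.6 27. ] -11.3 z [103.9 108.  110.3] rackframe [-121.2  130.6]
side beaker 32 [487.3 -79. ] [16.1 50.7] 65.0 z [64.5 69.2 72.9] rackframe [-101.1 -129. ]
side jar 119 [ 624.9 -312.7] [53.5 63.6] -83.1 z [49.  55.8 58.7] rackframe [  49.7 -354.4]
side dishes 56 [ 357.5 -308.9] [31.2 56.2] 52.3 z [41.6 46.5 48.3] rackframe [-217.5 -366. ]
```

View pics/topF.png

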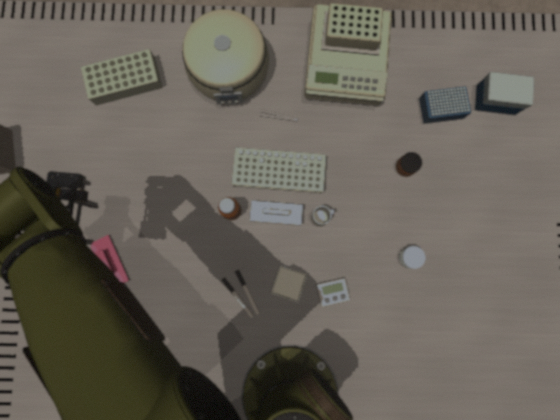

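View pics/sideF.png

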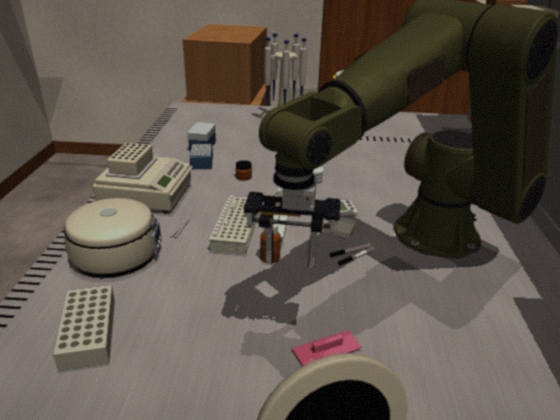

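Top view: bottle (229,207), covered trough (277,212) and beaker (322,216) in line in front of the rack. All checks are within limits, and the jar and dishes are unmoved. Handing in.

```bash
python3 -c "
from bench import *
print(hand_in())"
```

```text
the job is handed in; nothing more can be done
None
```

The layout is finished and I handed it in at about 30 s. The covered trough stands in front of the rack, with the bottle off its left end and the beaker off its right.

The last check with the top camera, in the rack's frame, showed:

| Item | Measured | Allowed |
|---|---|---|
| Trough, x (read off the lid) | -118 mm, about 43 mm clear of the rack | -135 to -93 mm |
| Trough, y (centring) | -2 mm | ±15 mm |
| Trough, angle to rack | within about 0.01 rad | 0.14 rad |
| Lid plate, top height | 36 mm, seated and level | 33 to 39 mm |
| Bottle to trough centre | 124.5 mm | 108 to 141 mm |
| Beaker to trough centre | about 122 mm | 105 to 138 mm |

- **Alignment:** the bottle and the beaker are both within about 1 mm of the trough's centre line.
- **Bystanders:** the jar and the dishes read within 1 mm of where they started.
- **Set-down:** the trough was set down without a contact-force check. The lid, beaker and bottle were lowered until the wrist felt contact of 5–12 N, then released. Nothing was dropped.
- **Disagreements:** the wrist and top cameras differed by 2–3 mm, well inside the limits. In the last side view the arm hid most of the set, so I did not rely on its partial readings for the lid, bottle, beaker and dishes.

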